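# Unlock the cash box with its sticky key and hold it unlocked

### The job

Take the key with the round bow out of the key rest and put it down into the lock on top of the cash box, working it gently past the sticky pins (a little sideways wiggling helps, force does not) until its collar sits on the lock plate. Then turn it a quarter turn clockwise (seen from above), as far as it goes, so that the bolt draws back; the lock springs back by itself, so finish while still gripping the key and holding it turned. Leave the other key standing in the rest.

Things in the scene. Friction and masses are not known exactly. Their poses are not given: they have to be found in the camera images.
- key_bow (a point): Centre of the right key's bow: an upright black plastic disc 30 mm across, 9 mm thick, flat faces to the key's own +x and -x (pinch it along x); z is up the key. The key stands blade down in one of the rest's two holes. The underside of its steel collar (22 mm across, 4 mm thick) is 30 mm below this point. Weighs about 50 g; alike from both sides, so it fits either way round
- key_tip (a point): Tip of the right key's steel blade, on its axis, 60 mm below the bow's centre, 30 mm below the collar; axes as the key's. From the tip up: a flat bit 19 mm long, 12 mm wide (y), 5 mm thick (x), with a rounded end; then a round neck 5 mm thick, 11 mm long, up to the collar
- other_key_bow (a point): Centre of the other key's bow: a black plastic rectangle 34 mm wide (y), 24 mm high, 9 mm thick (x). It stands in the rest's other hole, 70 mm from the right key. Its square 9.5 mm shank is too thick for this lock. To be left alone
- key_rest: Fixed wooden block 60 (x) x 130 (y) x 42 mm high, origin at the centre of its underside, z up. Two holes in its top, 36 mm deep, at y = +35 and -35 mm; a key stands in each, collar on the block, bow centre 72 mm above the worktop, key axes along the block's
- cash_box: Fixed grey steel box 150 (x) x 180 (y) x 60 mm high, origin at the centre of its underside, front to -x. On its lid stands a steel lock case 50 (x) x 60 (y) x 36 mm high, centred 20 mm in front of the box's middle; a bolt leaves the case on its +y side and enters a keeper 40 to 54 mm from the keyhole, 87 mm above the worktop
- keyhole (a point): Centre of the keyhole's mouth, in the middle of the lock case's top, 96 mm above the worktop; axes as the box's. Slot 14.5 mm long (y), 7.5 mm wide (x), with a 2.5 mm bevelled rim, through the 8 mm plate; below it the turning plug has a slot 13.6 x 6.4 mm. Key fully home: tip 30 mm below this point, collar on the plate. Until it is within 3 mm of that the plate keeps it from turning
- pins (a point): Point on the keyhole's axis 18 mm below its mouth, between the two sticky spring pins that reach into the slot from +x and -x, facing each other. The tip meets them about 16 mm below the mouth. Pushed straight down the key sticks there at 10 to 35 N; rocked 2 mm to either side along x while pressed lightly, it slips past at some 10 N, and the pins then stay back
- plug (a joint): Turn of the lock plug, rad: 0 at rest (its slot along the keyhole's y), growing clockwise seen from above, stop at 1.57. A spring (0.02 rising to 0.08 N m) turns it back if let go. The key has about 0.12 rad of play, by which the plug lags: turn the key some 1.7 rad to reach the stop. The turning plug draws the bolt back; the turned key cannot be pulled out

How it is judged:
On the way, in this order (a step that is already met when the one before it is completed fails the run):
1. the key with the round bow has been drawn out of the rest (height (world z) of key_tip above 0.05 m and contact force between the fingers and key above 1 N), for 0.1 s.
2. the key is fully home in the keyhole, not yet turned (z of key_tip in the frame of keyhole below -0.027 m and horizontal distance between key_tip and keyhole below 0.004 m and value of joint plug below 0.3 rad), for 0.1 s.
At the end, for the whole second after the job is handed in: The right key is in the lock, its tip at least 26 mm below the plate's top and within 4 mm of the keyhole's axis, upright to 0.2 rad; the plug is turned at least 1.2 rad against its spring; the fingers still grip the key; the other key has moved less than 10 mm (value of joint plug above 1.2 rad and z of key_tip in the frame of keyhole below -0.026 m and horizontal distance between key_tip and keyhole below 0.004 m and angle between key_bow's own z axis and vertical below 0.2 rad and contact force between the fingers and key above 1 N and distance of other_key_bow from where it was at the start of the episode below 0.01 m); the arm keeps its last pose, push and grip.
It fails at once if the key is forced into or against the lock (over 60 N) (contact force between key and cash_box above 60 N).
It fails at once if the other key is pulled out or knocked over (distance of other_key_bow from where it was at the start of the episode above 0.015 m or angle between other_key_bow's own z axis and vertical above 0.3 rad).
It also fails if it takes over 48 s, if anything falls off the work surface, if the arm or the gripper's body presses on something with over 40 N, if the wrist force passes 120 N, or if a joint passes its speed limit or range.

### The arm

A 6-joint arm with a two-finger parallel gripper is mounted at the origin on a cart in front of the work surface, level with it; the furniture and walls round the work are solid. World frame = base frame: x ahead of the robot, y to its left, z up, the work surface at z = 0. Lengths are in m, angles in rad, forces in N, time in s.
With the tool pointing down it reaches from about 0.35 to 0.775 m from the base axis. Payload 7.3 kg.
Tool frame: the origin (TCP) lies on the centre line of the jaws, within the pads' length; the fingertips stand 22 mm ahead of it and the grasp point (between the pads) lies 3 mm ahead of it; z points along the fingers, y is the line along which they close (so a half turn about z gives the same grasp; the last joint's range is limited). The gripper opens to 92 mm and grips with 3 to 60 N. Pads are 19 mm wide; open, the fingers measure 130 mm over their backs; the gripper's body (75 mm by 190 mm) begins 47 mm behind the grasp point.
Start: joints at [-1.363, 0.342, 1.524, -0, 1.275, -0.146], TCP at [0.182, -0.492, 0.249] pointing down, gripper open.
Joint ranges: [-2.53, 2.53], [-0.77, 2.02], [0.04, 2.7], [-1, 4.14], [0.28, 2.66], [-3.11, 3.11]. Speed limits (rad/s): [2.57, 2.57, 3.14, 3.14, 3.14, 3.14].

### API

Orientations are given as a unit quaternion [x, y, z, w].
In Python, from rig import get_obs, snapshot, get_calibration, sign_off gives the robot as it stands.
- The arm moves only by the shell command python3 -m inch 'ROWS' [FORCE]. ROWS is text: rows parted by semicolons, each of 7 numbers parted by spaces: the shift along the tool's x, y, z normalised to -1 to 1, where 1 is 150 mm, then the turn, a rotation vector about the tool's x, y, z normalised to -1 to 1, where 1 is 90 degrees, then the closure, from 0 (fully open) to 1 (shut). In form: tx ty tz ax ay az claw; .... A call has 1 to 12 rows; each row is the pose to reach, as a shift and turn from the pose commanded when the call began, along the tool's axes at that moment; what a row does not reach only later rows make up. A row lasts 1/10 s, in which the tool goes at most 50 mm and 8.59 degrees, less where a joint would pass 70% of its speed; a pose out of reach is approached as far as the arm can. A call with a number of a shift or a turn outside -1 to 1 is refused whole. A call with a gripper value outside its range is refused whole. The fingers move at their own pace and stop on an object; FORCE is the grip in N (left out, the last holds). Time passes only in rows, so rows that repeat a pose let the fingers close. It gives the time, the measured TCP pose, the force, the opening and the grip force at its end, in the units of the state.
- get_obs(): the state, without advancing time (a new reading comes with each control period).
- snapshot(name): name is "side" or "top"; returns (picture, depth): 400x640x3 uint8, red, green, blue; 400x640 float32, m along the optical axis (not along the pixel's ray), 0 where there is no reading.
- get_calibration(name): a dict with "K" (3x3 intrinsics, pixels), "k1" (the pictures are not rectified: a ray, as slopes to the right and down, at radius r is drawn at 1 + k1 r^2 times it, then the intrinsics apply), "eye" and "orientation" of the camera in the world. Camera axes: x right, y down, z forward; pixel columns grow to the right and rows downward; lengths in m; the calibration is good to about 2 mm. A picture is of the moment at which its call begins. get_calibration takes no time and is no camera call.
- sign_off(): hands the job in; it is judged then, once.
The state is a dict: "t": time; "joint_positions": joint angles; "qd": joint speeds; "joint_torque": joint torques, N m; "tcp_pos": TCP position; "orientation": TCP orientation; "wrist_force": force on the tool from outside, world axes, zero at the start; "moment": the same for the moment, N m; "finger_gap": finger opening in m; "grasp_force": force on a finger pad.
Only numpy, scipy, OpenCV 4.12 (cv2) and the standard library are available. Lean on these libraries where they do the work, as an engineer would, in place of code of your own. Each camera call takes 0.05 s, during which the arm holds its last target. There are 200 camera calls.

## Working session

There is one attempt and no reset: what is moved stays moved. The work goes in short steps, Python scripts to look and compute and a shell command to move; the robot and the scene stay as the last step left them, time stands still between calls to the robot, and variables do not carry over. Pictures are saved under pics/ and viewed, at most 10 in all, crops included, and the job is handed in when it is done.

```bash
ls; mkdir -p pics; cat > h.py <<'E'
import numpy as np, cv2
from rig import get_obs, snapshot, get_calibration, sign_off
from scipy.spatial.transform import Rotation as R
def cal(n):
    c=get_calibration(n); o=np.array(c["orientation"]); M=R.from_quat(o).as_matrix() if o.size==4 else o
    return np.array(c["K"]),c["k1"],np.array(c["eye"]),M
def rays(n,px):
    K,k1,e,M=cal(n); p=np.atleast_2d(px).astype(float)
    u=cv2.undistortPoints(p[:,None],K,np.array([k1,0,0,0.]),)[:,0]
    return e,np.c_[u,np.ones(len(u))]@M.T
def plane(n,px,z):
    e,d=rays(n,px); return e+d*((z-e[2])/d[:,2])[:,None]
def cloud(n,dep):
    e,d=rays(n,np.stack(np.meshgrid(np.arange(640),np.arange(400)),-1).reshape(-1,2))
    return (e+d*dep.reshape(-1,1)).reshape(400,640,3)
def proj(n,P):
    K,k1,e,M=cal(n); q=(np.atleast_2d(P)-e)@M
    s=q[:,:2]/q[:,2:]; s=s*(1+k1*(s**2).sum(1))[:,None]; return s@K[:2,:2].T+K[:2,2]
def save(n,img): cv2.imwrite(f"pics/{n}.png",img[...,::-1])
E
python3 - <<'E'
from h import *
for n in("side","top"):
    im,d=snapshot(n); save(n+"0",im); np.savez(n+"0",im=im,d=d)
    print(n,cal(n))
print(get_obs())
E
```

```text
pics
side (array([[416.9769053 ,   0.        , 319.54295631],
       [  0.        , 416.9769053 , 195.87499963],
       [  0.        ,   0.        ,   1.        ]]), -0.05511480243345522, array([0.380925  , 0.79395716, 0.53185932]), array([[-0.97918518, -0.1092128 ,  0.17108171],
       [-0.20293697,  0.5118344 , -0.83477071],
       [ 0.00360214, -0.85211391, -0.52334397]]))
top (array([[419.33283949,   0.        , 316.56978724],
       [  0.        , 419.33283949, 206.83122825],
       [  0.        ,   0.        ,   1.        ]]), -0.02319133166734313, array([0.36465567, 0.0440874 , 0.98229722]), array([[ 0.12610841, -0.97239621,  0.19632187],
       [-0.99200902, -0.12284637,  0.0287555 ],
       [-0.00384431, -0.19837938, -0.98011777]]))
{'t': 0.1, 'joint_positions': array([-1.36301442e+00,  3.42621732e-01,  1.52493460e+00,  9.78586591e-06,
        1.27540533e+00, -1.46005868e-01]), 'qd': array([-0.00141144, -0.00204177, -0.00264165, -0.00281521, -0.00048245,
       -0.00075777]), 'joint_torque': array([ 9.64978717e-04, -4.32006598e+01, -2.44693154e+01,  7.18473201e-02,
        5.25663374e-02, -6.28072894e-05]), 'tcp_pos': array([ 0.18183755, -0.49214022,  0.24812612]), 'orientation': array([ 9.84395052e-01,  1.75971340e-01, -1.64619224e-05, -6.84325726e-04]), 'wrist_force': array([0.25803621, 0.16639081, 0.2293993 ]), 'moment': array([ 0.01873437,  0.00878199, -0.00789187]), 'grasp_force': 0.0, 'finger_gap': 0.09188364956442743}
```

View pics/side0.png

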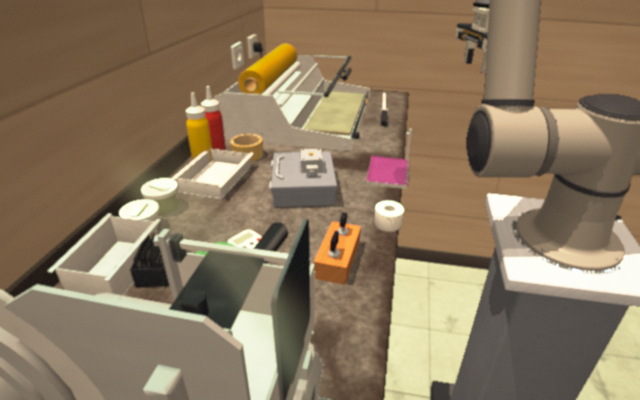

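View pics/top0.png

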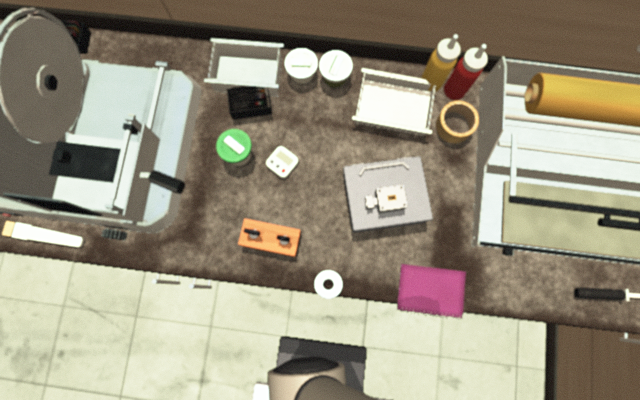

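The side view shows the orange rest near (338,250) with two keys, and the box at (303,178). In the top view the rest is at (269,238), with keys at (253,234) and (283,239), and the lock case is at (391,198). I'll enlarge and measure these.

```bash
cat > m.py <<'E'
from h import *
T=np.load("top0.npz");S=np.load("side0.npz")
def crop(a,x,y,w,h,f): return cv2.resize(a[y:y+h,x:x+w],None,fx=f,fy=f,interpolation=cv2.INTER_CUBIC)
a=crop(T["im"],230,210,80,56,5); b=crop(T["im"],340,150,100,85,4)[:280]
c=crop(S["im"],305,200,70,90,4)[:280]; 
d=crop(S["im"],265,140,80,70,5)
W=np.zeros((600,800,3),np.uint8)
W[:280,:400]=a; W[:280,400:]=b[:,:400]
c=crop(S["im"],305,205,80,64,5); W[280:600,:400]=c
W[280:600,400:]=crop(S["im"],265,145,80,64,5)
save("zoom",W)
# rest: orange
X=cloud("top",T["d"]); hsv=cv2.cvtColor(T["im"],cv2.COLOR_RGB2HSV)
m=cv2.inRange(hsv,(5,130,90),(20,255,255)); m[:, :230]=0;m[:,310:]=0;m[:210]=0;m[270:]=0
m=cv2.morphologyEx(m,cv2.MORPH_CLOSE,np.ones((9,9)))
p=X[m>0]; print("rest z pct",np.percentile(p[:,2],[5,50,95]))
top=(m>0)&(abs(X[...,2]-.042)<.008)
ys,xs=np.nonzero(top); P=plane("top",np.c_[xs,ys],.042)
r=cv2.minAreaRect((P[:,:2]*1000).astype(np.float32)); print("rest",r)
# box lid
B=(abs(X[...,2]-.060)<.007); B[:, :335]=0;B[:,445:]=0;B[:140]=0;B[245:]=0
B=cv2.morphologyEx(B.astype(np.uint8),cv2.MORPH_OPEN,np.ones((3,3)));ys,xs=np.nonzero(B); P=plane("top",np.c_[xs,ys],.06)
print("box",cv2.minAreaRect((P[:,:2]*1000).astype(np.float32)),len(P))
L=(abs(X[...,2]-.096)<.008); L[:, :355]=0;L[:,425:]=0;L[:170]=0;L[230:]=0
ys,xs=np.nonzero(L); P=plane("top",np.c_[xs,ys],.096)
print("case",cv2.minAreaRect((P[:,:2]*1000).astype(np.float32)),len(P),P.mean(0),xs.min(),xs.max(),ys.min(),ys.max())
K=X[210:270,230:310]; k=K[(K[...,2]>.055)&(K[...,2]<.1)]; print(len(k)); print(np.round(k[:40],3))
E
python3 m.py
```

```text
rest z pct [0.02197454 0.04295577 0.08402121]
rest ((471.58282470703125, 169.88722229003906), (130.6201629638672, 60.30269241333008), 85.55030822753906)
box ((602.439697265625, -82.44326782226562), (150.6806640625, 180.86282348632812), 15.29287052154541) 4153
case ((580.0880737304688, -76.08192443847656), (51.251434326171875, 85.40438079833984), 15.43310832977295) 670 [ 0.58250751 -0.08544551  0.096     ] 366 407 185 210
154
[[0.479 0.221 0.082]
 [0.479 0.218 0.085]
 [0.479 0.216 0.086]
 [0.479 0.214 0.085]
 [0.48  0.212 0.084]
 [0.476 0.22  0.086]
 [0.477 0.218 0.084]
 [0.477 0.216 0.083]
 [0.477 0.214 0.081]
 [0.478 0.212 0.082]
 [0.478 0.21  0.081]
 [0.478 0.207 0.086]
 [0.479 0.206 0.081]
 [0.479 0.203 0.083]
 [0.479 0.201 0.085]
 [0.474 0.222 0.086]
 [0.474 0.219 0.087]
 [0.474 0.218 0.085]
 [0.475 0.215 0.084]
 [0.475 0.213 0.087]
 [0.475 0.211 0.084]
 [0.475 0.209 0.085]
 [0.476 0.207 0.086]
 [0.476 0.204 0.086]
 [0.476 0.203 0.083]
 [0.476 0.2   0.085]
 [0.477 0.199 0.083]
 [0.477 0.196 0.087]
 [0.477 0.194 0.087]
 [0.478 0.192 0.085]
 [0.478 0.19  0.084]
 [0.471 0.221 0.086]
 [0.472 0.219 0.087]
 [0.472 0.217 0.086]
 [0.473 0.215 0.083]
 [0.473 0.213 0.085]
 [0.473 0.211 0.086]
 [0.473 0.209 0.084]
 [0.473 0.206 0.085]
 [0.474 0.205 0.083]]
```

View pics/zoom.png

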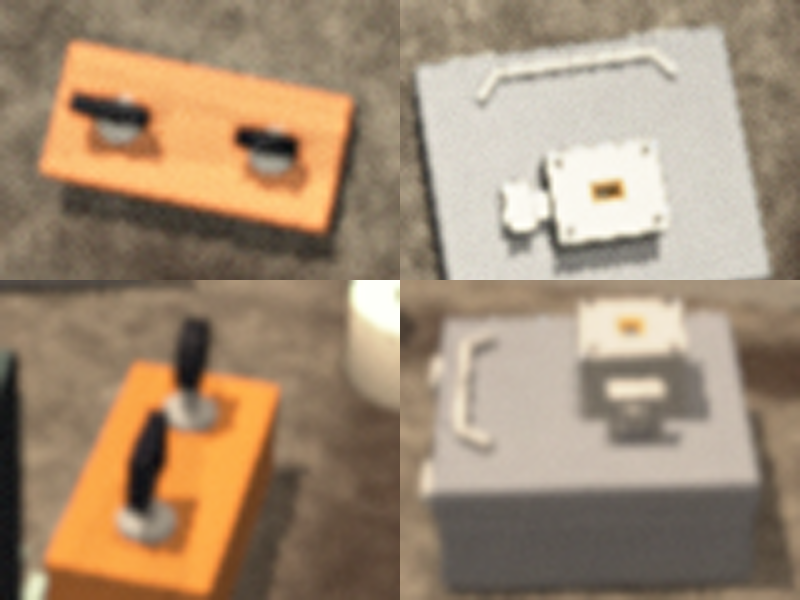

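```bash
cat >> m.py <<'E'
print("-----")
print("hole by px",plane("top",[[391.7,197.5]],.096), "side",plane("side",[[265+230/5,145+46/5]],.096))
f=np.array([np.cos(np.radians(15.29)),np.sin(np.radians(15.29))]); print("from box",np.array([.60244,-.08244])-.02*f)
for lo,hi in(((240,265)),((270,290))):
    mm=((X[...,2]>.052)&(X[...,2]<.1))
    dark=(T["im"].max(2)<75); mm=dark&mm; mm[:, :lo]=0;mm[:,hi:]=0;mm[:215]=0;mm[255:]=0
    ys,xs=np.nonzero(mm); q=X[mm]; print(len(q),"zmax",np.percentile(q[:,2],[5,50,90,98]))
    for z in (.085,.087):
        t=q[:,2]>.078; P=plane("top",np.c_[xs,ys][t],z); print(z,cv2.minAreaRect((P[:,:2]*1000).astype(np.float32)))
yaw=np.radians(-4.45)
for s in(1,-1): print("bow",s,np.array([.47158,.16989])+s*.035*np.array([-np.sin(yaw),np.cos(yaw)]))
# side: silhouette of dark bows
hs=S["im"].max(2)<60; hs[:205]=0;hs[260:]=0;hs[:,:320]=0;hs[:,:].T[365:]=0
n,l,st,ce=cv2.connectedComponentsWithStats(hs.astype(np.uint8)); print(st,ce)
e,_=rays("side",[[0,0]])
for s in(1,-1):
    c=np.array([*(np.array([.47158,.16989])+s*.035*np.array([-np.sin(yaw),np.cos(yaw)])),.072]); print("proj",proj("side",c),proj("top",c))
E
python3 m.py | sed -n '/-----/,$p'
```

```text
-----
hole by px [[ 0.5830445  -0.08878402  0.096     ]] side [[ 0.58192006 -0.08312052  0.096     ]]
from box [ 0.58314793 -0.08771409]
39 zmax [0.07453508 0.08393294 0.08547209 0.08694231]
0.085 ((471.97216796875, 202.84478759765625), (29.547468185424805, 5.093536853790283), 85.91734313964844)
0.087 ((471.73297119140625, 202.490966796875), (29.481605529785156, 5.082194805145264), 85.91722869873047)
37 zmax [0.07426744 0.08490187 0.08789462 0.0890007 ]
0.085 ((467.4422302246094, 133.47119140625), (22.94989776611328, 5.9228129386901855), 85.89704132080078)
0.087 ((467.213134765625, 133.27197265625), (22.898765563964844, 5.909598350524902), 85.89695739746094)
bow 1 [0.47429562 0.20478449]
bow -1 [0.46886438 0.13499551]
[[     0      0    640    400 255882]
 [   341    214      5     13     49]
 [   331    233      7     18     69]] [[319.49160941 199.48471561]
 [343.02040816 220.        ]
 [333.91304348 241.62318841]]
proj [[334.28565793 240.46636128]] [[251.73152068 231.5777463 ]]
proj [[343.31893053 219.1372594 ]] [[282.88641186 238.01548704]]
```

```bash
cat > need.py <<'E'
import sys
from h import *
# x y z (TCP) yaw_of_tool_x deg -> shift in units of 150 mm, turn in units of 90 deg
x,y,z,yaw=map(float,sys.argv[1:]); o=get_obs(); M=R.from_quat(o["orientation"])
t=np.radians(yaw);G=R.from_matrix(np.array([[np.cos(t),np.sin(t),0],[np.sin(t),-np.cos(t),0],[0,0,-1]]))
print("t",round(o["t"],2),"tcp",o["tcp_pos"].round(4),"F",o["wrist_force"].round(1),"M",o["moment"].round(2),"gap",round(o["finger_gap"],4),"grip",round(o["grasp_force"],1),"j",o["joint_positions"].round(2))
print("shift",(M.inv().apply(np.array([x,y,z])-o["tcp_pos"])/.15).round(4),"turn",((M.inv()*G).as_rotvec()/(np.pi/2)).round(4))
E
r="1 -1 0 0 0 0 0"; true
python3 -m inch '1 -1 0 0 0 0 0;1 -1 0 0 0 0 0;1 -1 0 0 0 0 0;1 -1 0 0 0 0 0;1 -1 0 0 0 0 0;1 -1 0 0 0 0 0'
python3 -m inch '1 -1 0 0 0 0 0;1 -1 0 0 0 0 0;1 -1 0 0 0 0 0;1 -1 0 0 0 0 0;1 -1 0 0 0 0 0;1 -1 0 0 0 0 0'
python3 -m inch '1 -1 0 0 0 0 0;1 -1 0 0 0 0 0;1 -1 0 0 0 0 0;1 -1 0 0 0 0 0;1 -1 0 0 0 0 0;1 -1 0 0 0 0 0'
python3 need.py .4685 .1345 .16 85.55
```

```text
t: 0.7
tcp_pos: [0.2712, -0.2985, 0.2489]
orientation: [0.984, 0.178, 0.0, 0.0]
wrist_force: [0.7, -0.1, 0.4]
finger_gap: 0.0918
grasp_force: 0.0
t: 1.3
tcp_pos: [0.3603, -0.1069, 0.2487]
orientation: [0.984, 0.177, 0.0, 0.0]
wrist_force: [0.2, -0.5, -0.1]
finger_gap: 0.0916
grasp_force: 0.0
t: 1.9
tcp_pos: [0.4492, 0.0851, 0.2481]
orientation: [0.984, 0.177, -0.0, 0.0]
wrist_force: [0.1, -0.4, -0.6]
finger_gap: 0.0919
grasp_force: 0.0
t 1.9 tcp [0.4492 0.0851 0.2481] F [ 0.1 -0.4 -0.6] M [-0.05 -0.   -0.04] gap 0.0919 grip 0.0 j [ 0.02  0.22  1.7  -0.    1.22  1.24]
shift [ 0.2354 -0.2646  0.5871] turn [-1.000e-04  6.000e-04 -7.246e-01]
```

```bash

python3 -m inch '0.235 -0.265 0 0 0 -0.09 0;0.235 -0.265 0 0 0 -0.18 0;0.235 -0.265 0.3 0 0 -0.27 0;0.235 -0.265 0.587 0 0 -0.36 0;0.235 -0.265 0.587 0 0 -0.45 0;0.235 -0.265 0.587 0 0 -0.54 0;0.235 -0.265 0.587 0 0 -0.63 0;0.235 -0.265 0.587 0 0 -0.725 0;0.235 -0.265 0.587 0 0 -0.725 0;0.235 -0.265 0.587 0 0 -0.725 0'
python3 need.py .4685 .1345 .13 85.55
python3 - <<'E'
from h import *
im,d=snapshot("side"); a=im[150:270,270:430]; save("side1",cv2.resize(a,None,fx=5,fy=5,interpolation=cv2.INTER_CUBIC))
o=get_obs()["tcp_pos"]; print(proj("side",[o-[0,0,.022],[.4685,.1345,.072]]))
E
```

```text
t: 2.9
tcp_pos: [0.4677, 0.1331, 0.1607]
orientation: [0.736, 0.677, -0.0, 0.0]
wrist_force: [0.2, 0.1, 0.7]
finger_gap: 0.0919
grasp_force: 0.0
t 2.9 tcp [0.4677 0.1331 0.1607] F [0.2 0.1 0.7] M [-0.02 -0.06  0.02] gap 0.0919 grip 0.0 j [ 0.12  0.37  1.76 -0.    1.02  0.2 ]
shift [0.0098 0.0043 0.2044] turn [ 0.      0.0003 -0.0044]
[[345.28197543 189.13870284]
 [343.54501332 219.01652248]]
```

View pics/side1.png

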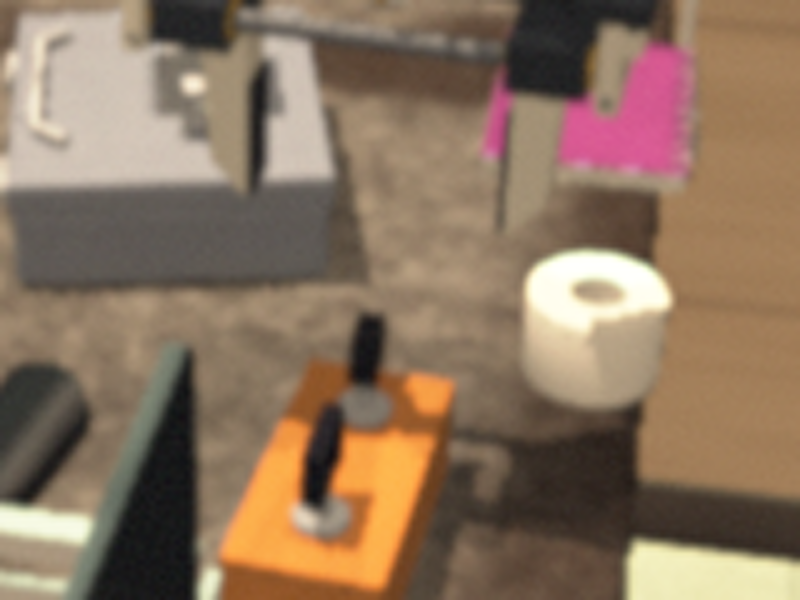

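The fingers at (245,190) and (510,225) straddle the far bow at (367,345), so I'll descend and grip.

```bash

python3 -m inch '0.01 0.004 0.25 0 0 -0.004 0;0.01 0.004 0.45 0 0 -0.004 0;0.01 0.004 0.571 0 0 -0.004 0;0.01 0.004 0.571 0 0 -0.004 0;0.01 0.004 0.571 0 0 -0.004 0;0.01 0.004 0.571 0 0 -0.004 0.5;0.01 0.004 0.571 0 0 -0.004 1;0.01 0.004 0.571 0 0 -0.004 1;0.01 0.004 0.571 0 0 -0.004 1;0.01 0.004 0.571 0 0 -0.004 1;0.01 0.004 0.571 0 0 -0.004 1;0.01 0.004 0.571 0 0 -0.004 1' 25
python3 need.py .469 .135 .16 85.55
```

```text
t: 4.15
tcp_pos: [0.4681, 0.1365, 0.075]
orientation: [0.732, 0.681, -0.0, 0.0]
wrist_force: [-0.2, -1.5, 0.0]
finger_gap: 0.0401
grasp_force: 0.0
t 4.15 tcp [0.4681 0.1365 0.075 ] F [-0.2 -1.5  0. ] M [-0.02 -0.09  0.  ] gap 0.0401 grip 0.0 j [ 0.13  0.5   1.84 -0.    0.8   0.2 ]
shift [-0.0095  0.0065 -0.5668] turn [-0.      0.      0.0036]
```

```bash

python3 -m inch '-0.01 0 0 0 0 0 1;-0.01 0 0 0 0 0 1;-0.01 0 0 0 0 0 1;-0.01 0 0 0 0 0 1;-0.01 0 0 0 0 0 1;-0.01 0 0 0 0 0 1;-0.01 0 0 0 0 0 1;-0.01 0 0 0 0 0 1'
python3 need.py .469 .135 .16 85.55
```

```text
t: 4.95
tcp_pos: [0.468, 0.135, 0.0749]
orientation: [0.732, 0.681, -0.0, 0.0]
wrist_force: [-0.7, 0.2, 1.0]
finger_gap: 0.0087
grasp_force: 25.0
t 4.95 tcp [0.468  0.135  0.0749] F [-0.7  0.2  1. ] M [-0.02 -0.08 -0.06] gap 0.0087 grip 25.0 j [ 0.12  0.5   1.84 -0.    0.8   0.2 ]
shift [ 5.00e-04  6.50e-03 -5.67e-01] turn [-0.0001  0.0001  0.0037]
```

```bash

python3 -m inch '0 0 -0.2 0 0 0 1;0 0 -0.4 0 0 0 1;0 0 -0.6 0 0 0 1;0 0 -0.9 0 0 0 1;0 0 -0.9 0 0 0 1;0 0 -0.9 0 0 0 1'
python3 need.py .583 -.088 .21 105.3
```

```text
t: 5.55
tcp_pos: [0.4683, 0.135, 0.2108]
orientation: [0.732, 0.681, 0.001, 0.001]
wrist_force: [-0.8, 0.7, -1.5]
finger_gap: 0.0087
grasp_force: 25.0
t 5.55 tcp [0.4683 0.135  0.2108] F [-0.8  0.7 -1.5] M [-0.02 -0.14  0.01] gap 0.0087 grip 25.0 j [ 0.12  0.31  1.69 -0.    1.15  0.2 ]
shift [-1.4281  0.8692  0.0066] turn [ 0.0015  0.     -0.2158]
```

```bash

python3 -m inch '-0.3 0.2 0 0 0 0 1;-0.6 0.4 0 0 0 0 1;-0.9 0.6 0 0 0 0 1;-1 0.65 0 0 0 0 1;-1 0.65 0 0 0 0 1' | tail -1
python3 need.py .583 -.088 .21 105.3
```

```text
grasp_force: 25.0
t 6.05 tcp [ 0.5551 -0.0251  0.2077] F [-0.3  1.1 -1.1] M [ 0.01 -0.07 -0.03] gap 0.0092 grip 25.0 j [-0.18  0.43  1.5  -0.    1.21 -0.11]
shift [-0.4041  0.2176 -0.0158] turn [-1.800e-03  2.000e-04 -2.185e-01]
```

```bash

python3 -m inch '-0.2 0.1 0 0 0 -0.08 1;-0.404 0.218 0 0 0 -0.15 1;-0.404 0.218 0 0 0 -0.218 1;-0.404 0.218 0.217 0 0 -0.218 1;-0.404 0.218 0.217 0 0 -0.218 1;-0.404 0.218 0.217 0 0 -0.218 1;-0.404 0.218 0.217 0 0 -0.218 1' | tail -1
python3 need.py .583 -.088 .175 105.3
python3 - <<'E'
from h import *
W=np.zeros((600,800,3),np.uint8)
o=get_obs()["tcp_pos"]
for n,(x,y),sl in(("side",(270,110),slice(0,400)),("top",(350,160),slice(400,800))):
    im,d=snapshot(n); W[:600,sl]=cv2.resize(im[y:y+100,x:x+66],(400,600),interpolation=cv2.INTER_CUBIC)
    print(n,((proj(n,[o-[0,0,.063],o-[0,0,.033],o-[0,0,.003],[.583,-.088,.096]])-[x,y])*6.03).round())
save("over",W)
E
```

```text
grasp_force: 25.0
t 6.75 tcp [ 0.583  -0.0839  0.1782] F [-0.8 -0.  -0.2] M [-0.04 -0.12 -0.  ] gap 0.0087 grip 25.0 j [-0.27  0.52  1.44  0.    1.18 -0.54]
shift [-0.0265 -0.0076  0.0215] turn [0.0004 0.0002 0.0026]
side [[245. 221.]
 [244. 150.]
 [243.  77.]
 [247. 261.]]
top [[247. 212.]
 [262. 193.]
 [278. 171.]
 [249. 226.]]
```

View pics/over.png

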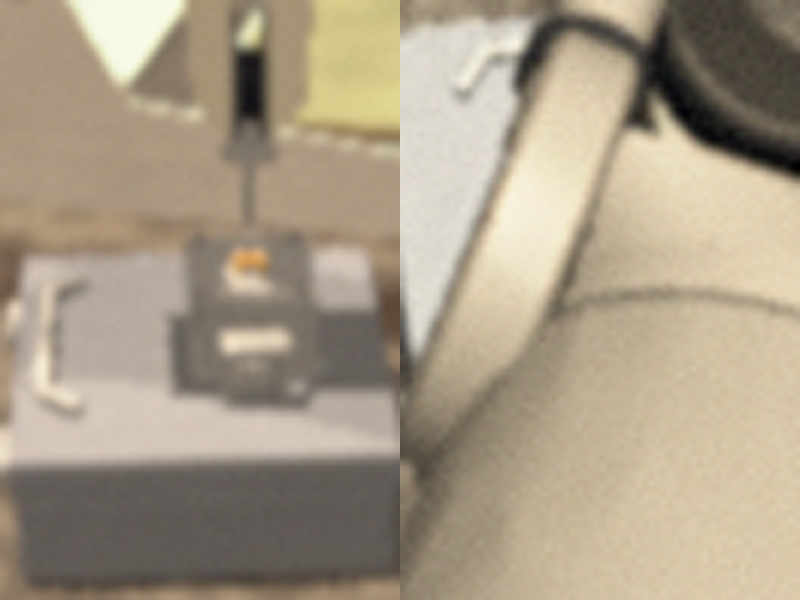

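Side view: blade tip at (248,222) sits straight above the orange keyhole at (250,260). The top view is blocked by the arm.

```bash

python3 -m inch '-0.0265 -0.0076 0.06 0 0 0.003 1;-0.0265 -0.0076 0.06 0 0 0.003 1;-0.0265 -0.0076 0.06 0 0 0.003 1' | tail -1
python3 need.py .583 -.088 .161 105.3
```

```text
grasp_force: 25.0
t 7.15 tcp [ 0.5825 -0.0887  0.1682] F [ 0.   0.3 -0.3] M [-0.01 -0.13  0.05] gap 0.0089 grip 25.0 j [-0.28  0.53  1.46 -0.    1.16 -0.55]
shift [0.0035 0.0042 0.048 ] turn [-0.0004 -0.0002 -0.001 ]
```

```bash

python3 -m inch '0.003 0.004 0.03 0 0 0 1;0.003 0.004 0.05 0 0 0 1;0.003 0.004 0.07 0 0 0 1;0.003 0.004 0.09 0 0 0 1;0.003 0.004 0.11 0 0 0 1;0.003 0.004 0.125 0 0 0 1;0.003 0.004 0.125 0 0 0 1'
python3 need.py .583 -.088 .143 105.3
```

```text
t: 7.85
tcp_pos: [0.583, -0.0879, 0.1493]
orientation: [0.607, 0.795, -0.0, -0.0]
wrist_force: [0.4, -0.1, -0.9]
finger_gap: 0.009
grasp_force: 25.0
t 7.85 tcp [ 0.583  -0.0879  0.1493] F [ 0.4 -0.1 -0.9] M [ 0.03 -0.09 -0.01] gap 0.009 grip 25.0 j [-0.28  0.55  1.48 -0.    1.11 -0.55]
shift [-0.0005 -0.0004  0.0419] turn [-0.0004 -0.0002 -0.0008]
```

```bash

python3 -m inch '0 0 0.02 0 0 0 1;0 0 0.04 0 0 0 1;0 0 0.045 0 0 0 1;0 0 0.05 0 0 0 1;0 0 0.05 0 0 0 1'
python3 need.py .583 -.088 .143 105.3
```

```text
t: 8.35
tcp_pos: [0.5835, -0.088, 0.1425]
orientation: [0.607, 0.795, 0.0, 0.0]
wrist_force: [1.9, 0.0, 0.8]
finger_gap: 0.0088
grasp_force: 25.0
t 8.35 tcp [ 0.5835 -0.088   0.1425] F [1.9 0.  0.8] M [ 0.08 -0.31 -0.02] gap 0.0088 grip 25.0 j [-0.28  0.56  1.48  0.    1.1  -0.55]
shift [ 0.0006 -0.0035 -0.0036] turn [ 0.0006  0.0003 -0.0008]
```

```bash

python3 -m inch '0 0.013 0.005 0 0 0 1;0 0.013 0.007 0 0 0 1;0 -0.013 0.01 0 0 0 1;0 -0.013 0.012 0 0 0 1;0 0.013 0.015 0 0 0 1;0 0.013 0.017 0 0 0 1;0 -0.013 0.02 0 0 0 1;0 -0.013 0.02 0 0 0 1'
python3 need.py .583 -.088 .129 105.3
```

```text
t: 9.15
tcp_pos: [0.5829, -0.0883, 0.1397]
orientation: [0.607, 0.794, 0.001, 0.002]
wrist_force: [5.9, 1.7, 0.2]
finger_gap: 0.0084
grasp_force: 25.0
t 9.15 tcp [ 0.5829 -0.0883  0.1397] F [5.9 1.7 0.2] M [ 0.34 -1.41 -0.01] gap 0.0084 grip 25.0 j [-0.28  0.56  1.49  0.    1.09 -0.55]
shift [0.0019 0.0011 0.0716] turn [ 0.0029  0.0007 -0.001 ]
```

```bash

python3 -m inch '0 0.026 0.005 0 0 0 1;0 0.026 0.01 0 0 0 1;0 0 0.015 0 0 0 1;0 0 0.02 0 0 0 1;0 0.026 0.025 0 0 0 1;0 0.026 0.03 0 0 0 1;0 0 0.035 0 0 0 1;0 0.013 0.04 0 0 0 1;0 0.013 0.04 0 0 0 1'
python3 need.py .583 -.088 .129 105.3
```

```text
t: 10.05
tcp_pos: [0.5833, -0.0879, 0.133]
orientation: [0.607, 0.795, 0.0, 0.0]
wrist_force: [2.5, 0.5, -0.8]
finger_gap: 0.0087
grasp_force: 25.0
t 10.05 tcp [ 0.5833 -0.0879  0.133 ] F [ 2.5  0.5 -0.8] M [ 0.09 -0.66 -0.02] gap 0.0087 grip 25.0 j [-0.28  0.57  1.5   0.    1.08 -0.55]
shift [-0.0001 -0.0024  0.0265] turn [ 0.0003  0.     -0.0008]
```

```bash

python3 -m inch '0 0.003 0.008 0 0 0 1;0 0.003 0.014 0 0 0 1;0 0.003 0.02 0 0 0 1;0 0.003 0.024 0 0 0 1;0 0.003 0.028 0 0 0 1;0 0.003 0.03 0 0 0 1;0 0.003 0.03 0 0 0 1'
python3 need.py .583 -.088 .129 105.3
python3 - <<'E'
from h import *
x,y=280,120
im,d=snapshot("side"); save("home",cv2.resize(im[y:y+50,x:x+60],(720,600),interpolation=cv2.INTER_CUBIC))
o=get_obs()["tcp_pos"];print(((proj("side",[o-[0,0,.003],[.583,-.088,.096]])-[x,y])*12).round())
E
```

```text
t: 10.75
tcp_pos: [0.5836, -0.0878, 0.1289]
orientation: [0.607, 0.795, -0.0, 0.0]
wrist_force: [1.6, -0.3, 3.3]
finger_gap: 0.0088
grasp_force: 25.0
t 10.75 tcp [ 0.5836 -0.0878  0.1289] F [ 1.6 -0.3  3.3] M [-0.05 -0.24  0.01] gap 0.0088 grip 25.0 j [-0.28  0.57  1.5  -0.    1.07 -0.54]
shift [-0.     -0.004  -0.0006] turn [-0.      0.0001 -0.0008]
[[368. 262.]
 [372. 399.]]
```

View pics/home.png

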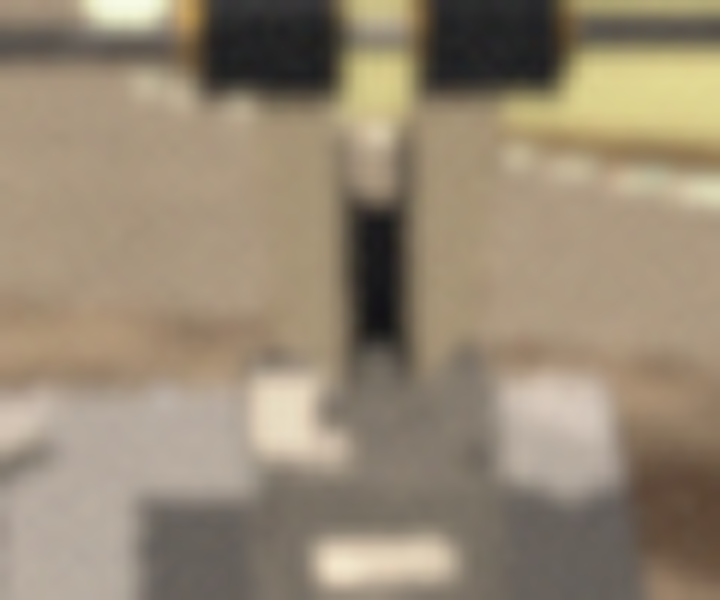

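The collar sits on the plate at about (375,385) with a few newtons upward, so the key is home. Now I'll turn it, pressing lightly.

```bash

python3 -m inch '0 0 0.002 0 0 0.03 1;0 0 0.002 0 0 0.08 1;0 0 0.002 0 0 0.14 1;0 0 0.002 0 0 0.2 1;0 0 0.002 0 0 0.26 1;0 0 0.002 0 0 0.32 1;0 0 0.002 0 0 0.38 1;0 0 0.002 0 0 0.4 1'
python3 need.py .5836 -.0878 .1287 7.86
```

```text
t: 11.6
tcp_pos: [0.5841, -0.088, 0.1289]
orientation: [0.824, 0.567, 0.0, 0.001]
wrist_force: [1.8, 0.4, 3.8]
finger_gap: 0.0084
grasp_force: 25.0
t 11.6 tcp [ 0.5841 -0.088   0.1289] F [1.8 0.4 3.8] M [-0.08 -0.29  0.06] gap 0.0084 grip 25.0 j [-0.28  0.57  1.5  -0.    1.07  0.09]
shift [ 0.0001 -0.0035  0.0014] turn [ 9.000e-04 -5.000e-04  6.801e-01]
```

```bash

python3 -m inch '0 0 0 0 0 0.06 1;0 0 0 0 0 0.13 1;0 0 0 0 0 0.2 1;0 0 0 0 0 0.27 1;0 0 0 0 0 0.34 1;0 0 0 0 0 0.41 1;0 0 0 0 0 0.48 1;0 0 0 0 0 0.55 1;0 0 0 0 0 0.61 1;0 0 0 0 0 0.66 1;0 0 0 0 0 0.68 1;0 0 0 0 0 0.68 1' 35
python3 need.py .5836 -.0878 .1287 7.86
```

```text
t: 12.8
tcp_pos: [0.5842, -0.0881, 0.1289]
orientation: [0.998, 0.07, 0.001, 0.0]
wrist_force: [1.5, -0.8, 3.6]
finger_gap: 0.0088
grasp_force: 35.0
t 12.8 tcp [ 0.5842 -0.0881  0.1289] F [ 1.5 -0.8  3.6] M [-0.14 -0.38  0.11] gap 0.0088 grip 35.0 j [-0.28  0.57  1.5  -0.    1.07  1.15]
shift [-0.0036 -0.0027  0.0013] turn [ 0.0006 -0.001   0.0018]
```

```bash

python3 - <<'E'
from h import *
x,y=270,120
im,d=snapshot("side"); save("turned",cv2.resize(im[y:y+60,x:x+80],(800,600),interpolation=cv2.INTER_CUBIC))
E
```

```text
(no output)
```

View pics/turned.png

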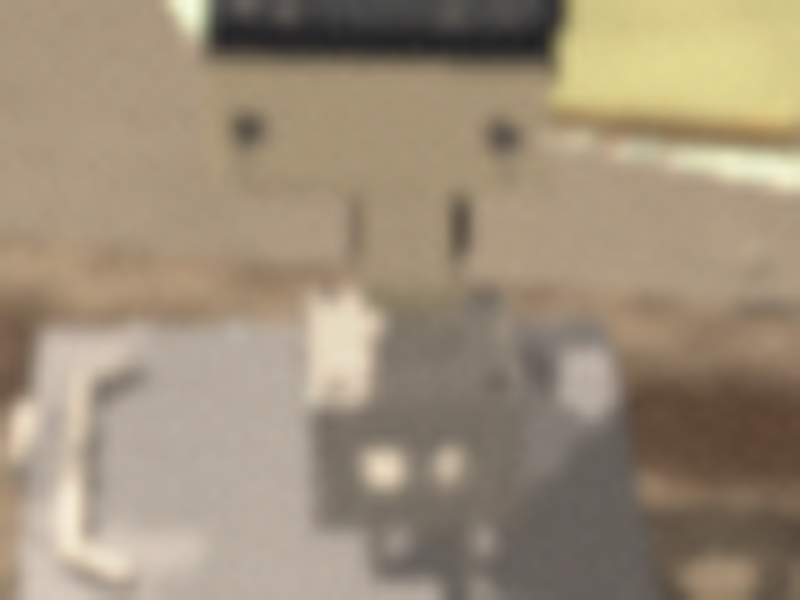

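The bow now lies flat behind the pad, from (355,215) to (460,225). The bright bolt bar by the keeper no longer shows, and the wrist moment of 0.11 N m fits the plug being on its stop.

```bash
python3 -c "
from rig import *
print(sign_off())"
```

```text
the job is handed in; nothing more can be done
None
```

I handed the job in at about 13 s: the round-bow key is home in the lock and held a quarter turn clockwise at 35 N grip, the bolt looks drawn back in the side view, and the other key was not touched; the hand-in returned no verdict.

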